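# Switch off the bench and stand the brush in its cup

### The arm

A 7-joint arm with a two-finger parallel gripper is mounted at the origin on the work surface. World frame = base frame: x ahead of the robot, y to its left, z up, the work surface at z = 0. Lengths are in m, angles in rad, forces in N, time in s.
With the tool pointing down it reaches from about 0.425 to 0.925 m from the base axis. Payload 6.8 kg.
Tool frame: the origin (TCP) lies between the finger pads; the fingertips stand r.tcp_to_tips ahead of it and the grasp point (between the pads) is the TCP (r.tcp_to_tips is the distance from the TCP to the fingertips, in m); z points along the fingers, y is the line along which they close (so a half turn about z gives the same grasp; the last joint's range is limited). The gripper opens to 85 mm and grips with 20 to 120 N. Pads are 22 mm wide; open, the fingers measure 114 mm over their backs; the gripper's body (76 mm by 85 mm) begins 54 mm behind the grasp point. The pads swing forward as they close: fully open they stand 13 mm farther back than shut.
Start: joints at [-1.306, 0.477, 0.022, 1.555, -0.011, 1.109, -0.083], TCP at [0.246, 0.629, 0.25] pointing down, gripper open.
Joint ranges: [-2.96, 2.96], [-0.34, 2.1], [-1.41, 1.46], [0.24, 2.44], [-1.37, 4.51], [0.17, 1.92], [-2.96, 2.96]. Speed limits (rad/s): [2.39, 2.39, 3.14, 3.14, 3.14, 3.14, 3.14].

### API

Orientations are given as a rotation vector (axis times angle).
In Python, from bench import r gives the robot as it stands.
- The arm moves only by the tool servo_tool, never from a script. Its argument "commands" is a list of rows, each a list of 2 entries, a list of its own where there are three numbers: the shift along the tool's x, y, z normalised to -1 to 1, where 1 is 250 mm, then the turn, a rotation vector about the tool's x, y, z normalised to -1 to 1, where 1 is 90 degrees. In form: [[[dx, dy, dz], [ax, ay, az]], ...]. A call has 1 to 20 rows; each row is the pose to reach, as a shift and turn from the pose commanded when the call began, along the tool's axes at that moment; what a row does not reach only later rows make up. A row lasts 1/10 s, in which the tool goes at most 50 mm and 8.59 degrees, less where a joint would pass 70% of its speed; a pose out of reach is approached as far as the arm can. A call with a number of a shift or a turn outside -1 to 1 is refused whole. A call with a gripper value outside its range is refused whole. "claw" is the closure, from 0 (fully open) to 1 (shut), set as the call begins (left out, the last holds). The fingers move at their own pace and stop on an object; "squeeze" is the grip in N (left out, the last holds). Time passes only in rows, so rows that repeat a pose let the fingers close. It gives the time, the measured TCP pose, the force, the opening and the grip force at its end, in the units of the state.
- r.get_obs(): the state, without advancing time (a new reading comes with each control period).
- r.grab_frame(name): name is "side" or "top" or "wrist"; returns (picture, depth): 384x512x3 uint8, red, green, blue; 384x512 float32, m along the optical axis (not along the pixel's ray), 0 where there is no reading.
- r.camera_model(name): a dict with "fx", "fy", "cx", "cy" (pixels), "k1" (the pictures are not rectified: a ray, as slopes to the right and down, at radius r is drawn at 1 + k1 r^2 times it, then the intrinsics apply), "extrinsics" (4x4, takes a point from camera to world coordinates); the wrist camera has in their place "hand_eye" (4x4, takes a point from camera to tool coordinates, whose origin is the TCP and whose axes are the flange's). Camera axes: x right, y down, z forward; pixel columns grow to the right and rows downward; lengths in m; the calibration is good to about 2 mm. A picture is of the moment at which its call begins: read the wrist's pose just before it. camera_model takes no time and is no camera call.
- r.hand_in(): hands the job in; it is judged then, once.
Trained networks look in the newest picture that a camera, given by its name, has taken for a name from the list of things; names that differ only in an ending like _2 or _b are one class to them, and where a whole thing is asked for, a point or a joint stands for the part that bears it (a point fixed in the world has none). Each returns a list of dicts, best first, with "confidence" (0 to 1); they miss things now and then, are a little off and sometimes report something else, mostly with a low value. They report only what shows in the picture. A call takes as long as a camera call.
- r.boxes_of(camera, target): "uv" ([column, row] in pixels, amid what is visible of it).
- r.mark_of(camera, target): "uv" ([column, row] in pixels: a listed point, or the origin of a listed thing).
The state is a dict: "clock": time; "joints": joint angles; "qvel": joint speeds; "tau": joint torques, N m; "tcp_pos": TCP position; "orientation": TCP orientation; "contact_force": force on the tool from outside, world axes, zero at the start; "moment": the same for the moment, N m; "grip_width": finger opening in m; "gripper_force": force on a finger pad.
Only numpy, scipy, OpenCV 4.12 (cv2) and the standard library are available. Lean on these libraries where they do the work, as an engineer would, in place of code of your own. Each camera call takes 0.05 s, during which the arm holds its last target. There are 200 camera calls.

### The job

End of shift at the repair bench: first switch the power box off by swinging its toggle lever all the way over towards the robot side, then take the round brush from its sloping rest and stand it in the tall steel holder cup, handle down and bristles up. Leave the cup standing about where it is (within 40 mm) and do not push the tin, the spool or the meter (25 mm at most).

Things in the scene. Friction and masses are not known exactly. Their poses are not given: they have to be found in the camera images.
- lever (a joint): toggle lever on the power box, rad: 0 = off, leaning 29 deg towards the box's front (-x, robot side); 1.0 = on, leaning 29 deg to its back. Starts near on, stays where left; takes about 2 N at the ball. Its axis runs along the box's y, 60 mm above the box's origin, in a hub of 14 mm radius on the top plate
- lever_tip (a point): centre of the lever's black ball (28 mm diameter), 85 mm from the hinge axis on a 12 mm steel rod; about 135 mm above the bench at either end of the swing, 145 mm at mid swing. Its axes turn with the lever
- power_box: fixed grey metal box 120 (x) x 130 (y) x 57 (z) mm with the lever on top; origin at the centre of its underside on the bench; its -x side is its front, with sockets, turned roughly to the robot
- rest: fixed steel tool rest, base plate 170 (x) x 80 (y) x 8 mm, origin at the centre of its underside. Holds the brush at 35 deg, rising towards its +x (away from the robot), butt on a stop, in two open-topped saddles 34 mm wide, 10-26 and 116-130 mm from the butt; between them the handle is free all round. The handle axis 90 mm from the butt is 88 mm above the origin
- brush: round bench brush 182 mm long, about 80 g: plain wooden handle, diameter 22 mm, from 0 to 132 mm; metal ferrule, diameter 23 mm, to 148 mm; black round bristle head, diameter up to 26 mm, to 182 mm. Origin at the centre of the butt (handle end); z runs along the handle to the bristles. Centre of mass about 85 mm from the butt
- brush_tip (a point): end of the bristles, on the brush's axis, 182 mm from the butt
- cup: tall straight round steel holder cup, loose, about 0.35 kg: outside diameter 60 mm, height 70 mm, inside diameter 52 mm, floor 6 mm thick. Origin at the centre of its underside, z up
- cup_in (a point): centre of the cup's inner floor, 6 mm above its underside
- cup_rim (a point): centre of the cup's mouth, 70 mm above its underside
- tin: bystander: squat wide open tin, 84 mm diameter, 34 mm high, loose; origin at the centre of its underside. Not the holder cup
- spool: bystander: wire spool lying flat, 64 mm diameter, 40 mm high, loose; origin at the centre of its underside
- meter: bystander: hand-held meter lying flat, 170 (x) x 85 (y) x 36 mm (42 mm at its dial), loose; origin at the centre of its underside

How it is judged:
By the outcome, as a careful person would: the job done as asked, in the order asked, and still so for the second after the job is handed in, with the robot touching nothing.
It also fails if it takes over 48 s, if anything falls off the work surface, if the arm or the gripper's body presses on something with over 40 N, if the wrist force passes 120 N, or if a joint passes its speed limit or range.

## Working session

There is one attempt and no reset: what is moved stays moved. The work goes in short steps, Python scripts to look and compute and a tool call to move; the robot and the scene stay as the last step left them, time stands still between calls to the robot, and variables do not carry over. Pictures are saved under pics/ and viewed, at most 10 in all, crops included, and the job is handed in when it is done.

Besides the shell and the picture viewer there is one more tool, called after "Call:" as name(argument=value, ...) on one line, values as JSON. servo_tool: Moves the arm, as the interface text tells. Scaled input: -1 to 1 covers 250 mm each way for a shift and 90 degrees each way for a turn. Its arguments: {"type":"object","properties":{"commands":{"type":"array"},"claw":{"type":"number"},"squeeze":{"type":"number"}},"required":["commands"]}

```bash
mkdir -p pics
cat > h.py <<'E'
import numpy as np, cv2
from bench import r
from scipy.spatial.transform import Rotation as R
def pose():
    o=r.get_obs(); T=np.eye(4); T[:3,:3]=R.from_rotvec(o['orientation']).as_matrix(); T[:3,3]=o['tcp_pos']; return T
def ext(n,c,T=None):
    return np.array(c['extrinsics']) if 'extrinsics' in c else (pose() if T is None else T)@np.array(c['hand_eye'])
def ray(c,uv):
    K=np.array([[c['fx'],0,c['cx']],[0,c['fy'],c['cy']],[0,0,1.]])
    return np.append(cv2.undistortPoints(np.array([[uv]],float),K,np.array([c['k1'],0,0,0,0.]))[0,0],1)
def atz(n,uv,z,T=None):
    c=r.camera_model(n);E=ext(n,c,T);d=E[:3,:3]@ray(c,uv);return E[:3,3]+d*(z-E[2,3])/d[2]
def cloud(n,D,T=None):
    c=r.camera_model(n);E=ext(n,c,T)
    K=np.array([[c['fx'],0,c['cx']],[0,c['fy'],c['cy']],[0,0,1.]])
    v,u=np.mgrid[:D.shape[0],:D.shape[1]]
    p=cv2.undistortPoints(np.stack([u.ravel(),v.ravel()],1).astype(float)[:,None],K,np.array([c['k1'],0,0,0,0.]))[:,0]
    P=np.c_[p,np.ones(len(p))]*D.ravel()[:,None]
    return (P@E[:3,:3].T+E[:3,3]).reshape(*D.shape,3)
E
cat > a.py <<'E'
from h import *
H={'lever_tip':.135,'power_box':0,'rest':0,'brush':.037,'brush_tip':.14,'cup':0,'cup_rim':.07,'tin':0,'spool':0,'meter':0}
for n in ['top','side']:
    I,D=r.grab_frame(n);np.savez(n+'.npz',I=I,D=D,P=cloud(n,D));cv2.imwrite(f'pics/{n}0.png',I[:,:,::-1])
    for k,z in H.items():
        for m in r.mark_of(n,k)[:2]:
            u=m['uv'];print(n,k,np.round(u),round(m['confidence'],2),np.round(atz(n,u,z),3))
print({k:np.round(v,3) for k,v in r.get_obs().items()}, r.tcp_to_tips)
E
python3 a.py
```

```text
top lever_tip [372. 192.] 0.6 [ 0.626 -0.21   0.135]
top power_box [363. 207.] 0.95 [ 0.595 -0.22   0.   ]
top power_box [326. 150.] 0.29 [ 0.777 -0.102  0.   ]
top rest [288. 224.] 0.66 [0.537 0.018 0.   ]
top brush [293. 248.] 0.93 [0.463 0.006 0.037]
top brush [362. 205.] 0.65 [ 0.596 -0.209  0.037]
top brush_tip [289. 196.] 0.63 [0.611 0.026 0.14 ]
top cup [210. 207.] 0.59 [0.587 0.267 0.   ]
top cup [372. 194.] 0.51 [ 0.636 -0.251  0.   ]
top cup_rim [214. 205.] 0.91 [0.59  0.247 0.07 ]
top tin [324. 152.] 0.79 [ 0.771 -0.098  0.   ]
top spool [248. 150.] 0.76 [0.773 0.147 0.   ]
top meter [145. 249.] 0.64 [0.453 0.469 0.   ]
top meter [212. 207.] 0.62 [0.588 0.26  0.   ]
side lever_tip [269. 273.] 0.71 [ 0.617 -0.213  0.135]
side power_box [260. 302.] 0.67 [ 0.591 -0.225  0.   ]
side rest [238. 237.] 0.96 [0.544 0.018 0.   ]
side brush [216. 236.] 0.69 [0.47  0.001 0.037]
side brush_tip [260. 208.] 0.56 [0.617 0.019 0.14 ]
side cup [246. 183.] 0.93 [0.588 0.253 0.   ]
side cup_rim [242. 170.] 0.92 [0.575 0.253 0.07 ]
side cup_rim [260. 302.] 0.44 [ 0.588 -0.262  0.07 ]
side tin [314. 263.] 0.91 [ 0.772 -0.107  0.   ]
side spool [301. 203.] 0.52 [0.772 0.14  0.   ]
side spool [272. 272.] 0.5 [ 0.638 -0.127  0.   ]
side meter [207. 144.] 0.95 [0.45  0.474 0.   ]
{'clock': np.float64(1.1), 'joints': array([-1.306,  0.477,  0.022,  1.555, -0.012,  1.109, -0.083]), 'qvel': array([ 0.001, -0.001,  0.   ,  0.001,  0.   , -0.   , -0.002]), 'tau': array([-0.0000e+00, -5.9636e+01,  1.6070e+00, -2.8156e+01,  1.3000e-02,
        2.0000e-03, -0.0000e+00]), 'tcp_pos': array([0.246, 0.629, 0.25 ]), 'orientation': array([-0.582, -3.087, -0.   ]), 'contact_force': array([-0.728,  0.109, -0.085]), 'moment': array([ 0.011,  0.005, -0.02 ]), 'gripper_force': np.float64(0.0), 'grip_width': np.float64(0.085)} 0.019
```

```bash
cat > b.py <<'E'
from h import *
ims=[]
for n in ['top','side']:
    d=np.load(n+'.npz');P=d['P'];Pf=P[d['D']>0];I=d['I']
    def sel(c,rad,z0,z1): return Pf[(np.hypot(*(Pf[:,:2]-c).T)<rad)&(Pf[:,2]>z0)&(Pf[:,2]<z1)]
    print(n)
    q=sel((.62,-.21),.06,.115,.2);print('ball',len(q),q.mean(0).round(4),q.max(0).round(3),q.min(0).round(3))
    q=sel((.595,-.222),.12,.05,.063);print('box',len(q),q.mean(0).round(4),cv2.minAreaRect(q[:,:2].astype(np.float32)*1000))
    q=sel((.582,.25),.06,.055,.085);print('cup',len(q),q.mean(0).round(4),cv2.minEnclosingCircle(q[:,:2].astype(np.float32)*1000),q[:,2].max())
    q=sel((.54,.015),.13,.04,.2);q=q[abs(q[:,1]-.015)<.05];m=q.mean(0);print('brush',len(q),m.round(4),np.linalg.svd(q-m)[2][0].round(3) if len(q)<4000 else '')
    q=sel((.54,.015),.13,.003,.012);print('plate',len(q),cv2.minAreaRect(q[:,:2].astype(np.float32)*1000))
    ims.append(cv2.resize(I[120:300,110:430] if n=='top' else I[110:350,150:390],None,fx=1,fy=1))
    cv2.imwrite(f'pics/{n}1.png',cv2.resize(ims[-1],None,fx=2.4,fy=2.4,interpolation=2)[:,:,::-1])
E
python3 b.py
```

```text
top
ball 84 [ 0.6187 -0.2086  0.146 ] [ 0.632 -0.197  0.157] [ 0.606 -0.221  0.116]
box 1420 [ 0.5862 -0.219   0.0582] ((588.77490234375, -221.9267578125), (119.56439208984375, 131.507568359375), 19.21765899658203)
cup 98 [0.5836 0.2488 0.068 ] ((583.6699829101562, 248.47479248046875), 29.739883422851562) 0.07693127859427817
brush 477 [0.542  0.0166 0.0985] [-0.821 -0.056 -0.568]
plate 1508 ((540.3014526367188, 15.76556396484375), (252.78909301757812, 256.600830078125), 85.55205535888672)
side
ball 95 [ 0.6198 -0.2158  0.1424] [ 0.635 -0.199  0.154] [ 0.608 -0.228  0.116]
box 1430 [ 0.5879 -0.2311  0.0571] ((589.87353515625, -223.33859252929688), (122.49949645996094, 132.67677307128906), 19.39192771911621)
cup 130 [0.5849 0.2485 0.0644] ((583.8351440429688, 249.97267150878906), 34.13837432861328) 0.07590819428244444
brush 468 [0.5445 0.0102 0.0924] [-0.824 -0.057 -0.564]
plate 1133 ((540.195556640625, 13.523605346679688), (245.345947265625, 256.8305358886719), 51.335235595703125)
```

View pics/top0.png

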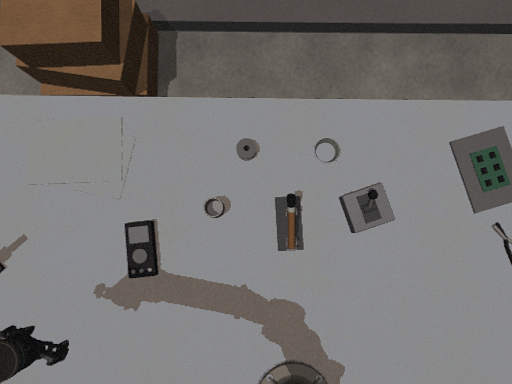

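View pics/side0.png

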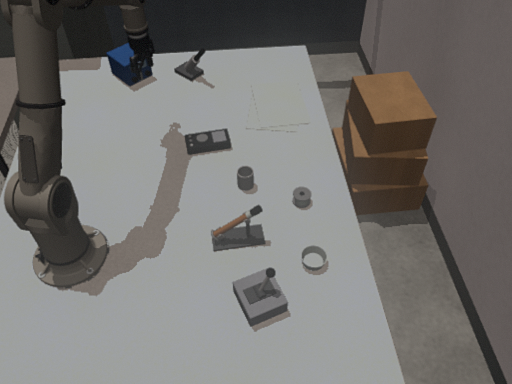

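The pictures show the ball at (372,194) on the box (367,208). The brush lies from (291,248) to its bristles at (291,198), the cup is at (214,207), the tin at (326,151) and the spool at (247,149). The meter is at (141,249). These match what the networks and the depth report. Next I plan the lever approach.

```bash
cat >> h.py <<'E'
def go(p,Rt,T=None):
    T=pose() if T is None else T
    s=T[:3,:3].T@(np.array(p)-T[:3,3])/.25; a=R.from_matrix(T[:3,:3].T@Rt).as_rotvec()/(np.pi/2)
    return s.round(3),a.round(3)
def down(yaw,tilt=0):  # tool x at yaw (deg), z tilted forward (towards x) by tilt
    y,t=np.radians([yaw,tilt]); X=np.array([np.cos(y)*np.cos(t),np.sin(y)*np.cos(t),np.sin(t)])
    Z=np.array([np.cos(y)*np.sin(t),np.sin(y)*np.sin(t),-np.cos(t)]); return np.c_[X,np.cross(Z,X),Z]
E
python3 -c "
from h import *
T=pose();g=np.array([.669,-.194,.25])
for i,yaw in zip([.25,.5,.75,1],[124,89,54,19.4]):
    p=T[:3,3]+0;
q=T.copy()
for i,yaw in zip([1/4,2/4,3/4,1],[124,89,54,19.4]):
    t=T[:3,3]+i*(g-T[:3,3]);Rt=down(yaw);print(*go(t,Rt,q));q[:3,:3]=Rt;q[:3,3]=t
"
```

```text
[-0.694 -0.612  0.   ] [ 0.    -0.     0.385]
[-0.919 -0.109  0.   ] [0.    0.    0.389]
[-0.815  0.437  0.   ] [0.    0.    0.389]
[-0.417  0.826  0.   ] [0.    0.    0.384]
```

Call:
servo_tool(commands=[[[-0.694, -0.612, 0], [0, 0, 0.385]], [[-0.694, -0.612, 0], [0, 0, 0.385]], [[-0.694, -0.612, 0], [0, 0, 0.385]], [[-0.694, -0.612, 0], [0, 0, 0.385]], [[-0.694, -0.612, 0], [0, 0, 0.385]], [[-0.694, -0.612, 0], [0, 0, 0.385]]], claw=1, squeeze=40)

```text
clock: 1.7
tcp_pos: [0.355, 0.4179, 0.2507]
orientation: [1.486, 2.766, -0.001]
contact_force: [-0.4, 0.2, 0.4]
grip_width: 0.0005
gripper_force: 0.0
```

Call:
servo_tool(commands=[[[-0.919, -0.109, 0], [0, 0, 0.389]], [[-0.919, -0.109, 0], [0, 0, 0.389]], [[-0.919, -0.109, 0], [0, 0, 0.389]], [[-0.919, -0.109, 0], [0, 0, 0.389]], [[-0.919, -0.109, 0], [0, 0, 0.389]], [[-0.919, -0.109, 0], [0, 0, 0.389]]])

```text
clock: 2.3
tcp_pos: [0.4597, 0.2132, 0.2508]
orientation: [2.248, 2.192, 0.001]
contact_force: [0.1, 0.2, -0.0]
grip_width: 0.0002
gripper_force: 0.0
```

Call:
servo_tool(commands=[[[-0.815, 0.437, 0], [0, 0, 0.389]], [[-0.815, 0.437, 0], [0, 0, 0.389]], [[-0.815, 0.437, 0], [0, 0, 0.389]], [[-0.815, 0.437, 0], [0, 0, 0.389]], [[-0.815, 0.437, 0], [0, 0, 0.389]], [[-0.815, 0.437, 0], [0, 0, 0.389]]])

```text
clock: 2.9
tcp_pos: [0.5649, 0.0079, 0.2506]
orientation: [2.801, 1.417, 0.001]
contact_force: [0.0, -0.4, -0.3]
grip_width: -0.0001
gripper_force: 0.0
```

Call:
servo_tool(commands=[[[-0.417, 0.826, 0], [0, 0, 0.384]], [[-0.417, 0.826, 0], [0, 0, 0.384]], [[-0.417, 0.826, 0], [0, 0, 0.384]], [[-0.417, 0.826, 0], [0, 0, 0.384]], [[-0.417, 0.826, 0], [0, 0, 0.384]], [[-0.417, 0.826, 0], [0, 0, 0.384]], [[-0.417, 0.826, 0], [0, 0, 0.384]]])

```text
clock: 3.6
tcp_pos: [0.6694, -0.1924, 0.2494]
orientation: [-3.095, -0.532, 0.001]
contact_force: [-0.2, 1.3, -0.2]
grip_width: -0.0002
gripper_force: 0.0
```

```bash
python3 -c "
from h import *
T=pose();print(T.round(3),r.tcp_to_tips,r.get_obs()['joints'].round(2))
I,D=r.grab_frame('wrist');cv2.imwrite('pics/w1.png',I[:,:,::-1])
P=cloud('wrist',D,T)[D>0]
q=P[(P[:,2]>.115)&(np.hypot(P[:,0]-.625,P[:,1]+.21)<.05)];print(len(q),q.mean(0),q.max(0),q.min(0))
for k,z in [('lever_tip',.135),('power_box',0)]:
  for m in r.mark_of('wrist',k)[:2]: print(k,m,atz('wrist',m['uv'],z,T).round(4))
print(*go([.669,-.194,.131],down(19.4)))
"
```

```text
[[ 0.943  0.334 -0.001  0.669]
 [ 0.334 -0.943  0.001 -0.192]
 [-0.001 -0.002 -1.     0.249]
 [ 0.     0.     0.     1.   ]] 0.019 [-0.28  0.61  0.74  1.53 -0.44  1.17 -0.69]
789 [ 0.66503606 -0.19979314  0.27560962] [ 0.67470541 -0.16834412  0.29840881] [ 0.62228275 -0.22701733  0.13362787]
lever_tip {'uv': [255.7, 241.7], 'confidence': 0.5} [ 0.6244 -0.2115  0.135 ]
power_box {'uv': [253.8, 217.6], 'confidence': 0.91} [ 0.591  -0.2213  0.    ]
[-0.005  0.011  0.476] [-0.001 -0.     0.002]
```

View pics/w1.png

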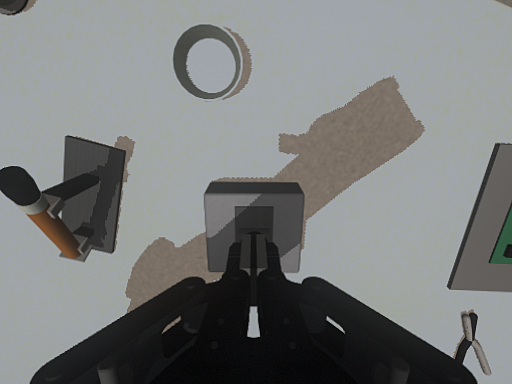

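Call:
servo_tool(commands=[[[0, 0.008, 0.2], [0, 0, 0]], [[0, 0.008, 0.4], [0, 0, 0]], [[0, 0.008, 0.472], [0, 0, 0]], [[0, 0.008, 0.472], [0, 0, 0]], [[-0.08, 0.008, 0.472], [0, 0, 0]], [[-0.14, 0.008, 0.472], [0, 0, 0]], [[-0.2, 0.008, 0.472], [0, 0, 0]], [[-0.26, 0.008, 0.472], [0, 0, 0]], [[-0.32, 0.008, 0.472], [0, 0, 0]], [[-0.36, 0.008, 0.472], [0, 0, 0]], [[-0.38, 0.008, 0.472], [0, 0, 0]], [[-0.38, 0.008, 0.472], [0, 0, 0]]])

```text
clock: 4.95
tcp_pos: [0.5796, -0.2281, 0.1329]
orientation: [3.097, 0.529, 0.001]
contact_force: [0.8, 0.2, 0.7]
grip_width: 0.0001
gripper_force: 0.3
```

```bash
cat > lev.py <<'E'
from h import *
T=pose();print((T[:2,3]-[.590,-.2226])@[.943,.332],r.get_obs()['contact_force'].round(1))
for n in ['side','top']:
    I,D=r.grab_frame(n);P=cloud(n,D)[D>0]
    for m in r.mark_of(n,'lever_tip')[:2]:
        a=atz(n,m['uv'],.138);print(n,m,a.round(3),'s',(a[:2]-[.590,-.2226])@[.943,.332])
E
python3 lev.py
```

```text
-0.01162825121573024 [0.8 0.2 0.7]
side {'uv': [248.9, 283.9], 'confidence': 0.6} [ 0.559 -0.242  0.138] s -0.035796822389461816
side {'uv': [243.2, 168.9], 'confidence': 0.34} [0.576 0.193 0.138] s 0.12504104468405056
top {'uv': [381.4, 217.9], 'confidence': 0.46} [ 0.553 -0.235  0.138] s -0.03863423807282729
```

Near the end of its swing, so I press on against the stop.

Call:
servo_tool(commands=[[[-0.016, 0, 0], [0, 0, 0]], [[-0.032, 0, 0], [0, 0, 0]], [[-0.032, 0, 0], [0, 0, 0]], [[-0.032, 0, 0], [0, 0, 0]]])

```text
clock: 5.55
tcp_pos: [0.5759, -0.2292, 0.1333]
orientation: [3.095, 0.533, 0.01]
contact_force: [8.4, 3.1, 0.8]
grip_width: -0.0002
gripper_force: 4.1
```

```bash
python3 lev.py
```

```text
-0.01546212235196283 [8.4 3.1 0.8]
side {'uv': [246.6, 281.1], 'confidence': 0.54} [ 0.553 -0.233  0.138] s -0.03791726846598319
top {'uv': [382.0, 219.6], 'confidence': 0.46} [ 0.549 -0.237  0.138] s -0.04366791920298668
```

Call:
servo_tool(commands=[[[0.06, 0, 0], [0, 0, 0]], [[0.06, 0, 0], [0, 0, 0]], [[0.06, 0, -0.2], [0, 0, 0]], [[0.06, 0, -0.4], [0, 0, 0]], [[0.06, 0, -0.6], [0, 0, 0]], [[0.06, 0, -0.7], [0, 0, 0]], [[0.06, 0, -0.7], [0, 0, 0]]], claw=0)

```text
clock: 6.45
tcp_pos: [0.5874, -0.2269, 0.3112]
orientation: [3.094, 0.528, 0.008]
contact_force: [-0.0, 0.5, 0.6]
grip_width: 0.0852
gripper_force: 0.0
```

```bash
python3 lev.py; python3 -c "
from h import *
print(r.get_obs()['tcp_pos'],*go([.47,.013,.31],down(4,0)))"
```

```text
-0.0039117731840714876 [-0.   0.5  0.6]
side {'uv': [243.7, 285.5], 'confidence': 0.47} [ 0.545 -0.246  0.138] s -0.05061313695804086
top {'uv': [383.5, 220.2], 'confidence': 0.43} [ 0.547 -0.241  0.138] s -0.04660081573902706
[ 0.58551643 -0.22482864  0.3054934 ] [-0.12  -1.051 -0.016] [-0.001  0.002  0.171]
```

Call:
servo_tool(commands=[[[-0.12, -1, 0], [0, 0, 0.17]], [[-0.12, -1, 0], [0, 0, 0.17]], [[-0.12, -1, 0], [0, 0, 0.17]], [[-0.12, -1, 0], [0, 0, 0.17]], [[-0.12, -1, 0], [0, 0, 0.17]], [[-0.12, -1, 0], [0, 0, 0.17]], [[-0.12, -1, 0], [0, 0, 0.17]], [[-0.12, -1, 0], [0, 0, 0.17]]])

```text
clock: 7.45
tcp_pos: [0.475, -0.0005, 0.3068]
orientation: [3.139, 0.111, -0.002]
contact_force: [0.2, 0.9, -0.4]
grip_width: 0.0852
gripper_force: 0.0
```

```bash
python3 -c "
from h import *
T=pose();print(T[:3,3],r.get_obs()['joints'].round(2))
I,D=r.grab_frame('wrist');cv2.imwrite('pics/w2.png',I[:,:,::-1])
np.savez('w2.npz',I=I,D=D,P=cloud('wrist',D,T),T=T)
for k,z in [('brush',.037),('brush_tip',.14),('rest',0)]:
  for m in r.mark_of('wrist',k)[:2]: print(k,m,atz('wrist',m['uv'],z,T).round(4))
"
```

```text
[ 0.47495191 -0.0004784   0.30679971] [-0.99  0.09  0.93  1.99 -0.08  1.1  -1.52]
brush {'uv': [243.7, 165.6], 'confidence': 0.89} [0.4675 0.0133 0.037 ]
brush_tip {'uv': [238.2, 37.4], 'confidence': 0.77} [0.6175 0.0239 0.14  ]
```

View pics/w2.png

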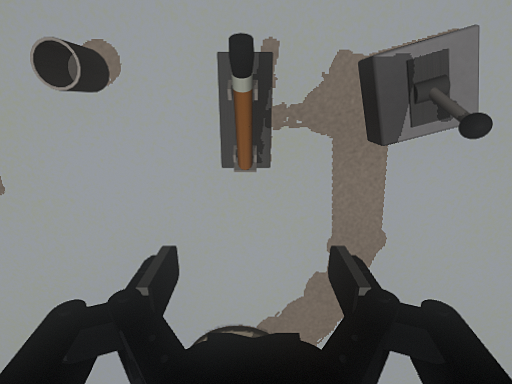

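```bash
python3 -c "
from h import *
d=np.load('w2.npz');I,D,P=d['I'].astype(int),d['D'],d['P']
m=(I[:,:,0]>I[:,:,2]*1.8)&(I[:,:,0]>90)&(D>0);m[:,:200]=0;m[:,280:]=0;m[200:]=0
q=P[m];x=q[:,0];print(m.sum(),q.min(0),q.max(0))
# fixed 35deg slope: fit surface ridge
for lo in np.arange(.46,.58,.02):
  s=q[(x>lo)&(x<lo+.02)]
  if len(s): print(round(lo+.01,3),len(s),np.median(s,0).round(4),s[:,1].min().round(4),s[:,1].max().round(4),s[:,2].max().round(4))
print('meter/rest')
m=(abs(P[:,:,2]-.008)<.004)&(D>0)&(abs(P[:,:,0]-.54)<.12)&(abs(P[:,:,1]-.015)<.06)
q=P[m];print(cv2.minAreaRect(q[:,:2].astype(np.float32)*1000))
"
```

```text
927 [0.46424913 0.00510734 0.0427498 ] [0.57000095 0.02515462 0.12077289]
0.47 90 [0.4726 0.0126 0.0507] 0.0051 0.0203 0.0575
0.49 142 [0.4905 0.0135 0.0628] 0.0058 0.022 0.0708
0.51 164 [0.5103 0.0147 0.0771] 0.007 0.0236 0.0848
0.53 195 [0.5308 0.0158 0.0916] 0.008 0.0238 0.1004
0.55 215 [0.5506 0.0176 0.1058] 0.0103 0.0251 0.1137
0.57 121 [0.5649 0.0181 0.116 ] 0.0113 0.0252 0.1208
meter/rest
((541.9734497070312, 16.247920989990234), (168.63026428222656, 80.66376495361328), 4.45947265625)
```

```bash
python3 -c "
from h import *
Rt=down(4.2,15);g=np.array([.542,.0166,.085]);p=g-.11*Rt[:,2]
print(p,*go(p,Rt)); T=pose();T[:3,:3]=Rt;T[:3,3]=p;print(*go(g,Rt,T))"
```

```text
[0.51360636 0.0145149  0.19125184] [ 0.157 -0.052  0.463] [ 0.001  0.167 -0.003]
[-0.   -0.    0.44] [0. 0. 0.]
```

Call:
servo_tool(commands=[[[0.157, -0.052, 0.2], [0, 0.09, 0]], [[0.157, -0.052, 0.4], [0, 0.167, 0]], [[0.157, -0.052, 0.463], [0, 0.167, 0]], [[0.157, -0.052, 0.463], [0, 0.167, 0]], [[0.157, -0.052, 0.463], [0, 0.167, 0]]])

```text
clock: 8.15
tcp_pos: [0.5136, 0.0149, 0.192]
orientation: [-3.106, -0.108, -0.407]
contact_force: [-0.0, 0.0, 0.9]
grip_width: 0.0856
gripper_force: 0.0
```

```bash
python3 -c "
from h import *
print(pose()[:3,3],*go([.542,.0166,.085],down(4.2,15)))"
```

```text
[0.51362879 0.01490586 0.19196031] [-0.     0.     0.443] [ 0.002  0.001 -0.002]
```

Call:
servo_tool(commands=[[[0, 0, 0.15], [0, 0, 0]], [[0, 0, 0.3], [0, 0, 0]], [[0, 0, 0.4], [0, 0, 0]], [[0, 0, 0.443], [0, 0, 0]], [[0, 0, 0.443], [0, 0, 0]], [[0, 0, 0.443], [0, 0, 0]]])

```text
clock: 8.75
tcp_pos: [0.5441, 0.0184, 0.0867]
orientation: [-3.102, -0.111, -0.415]
contact_force: [0.4, 0.6, -0.9]
grip_width: 0.0856
gripper_force: 0.0
```

Call:
servo_tool(commands=[[[0, 0, 0], [0, 0, 0]], [[0, 0, 0], [0, 0, 0]], [[0, 0, 0], [0, 0, 0]], [[0, 0, 0], [0, 0, 0]], [[0, 0, 0], [0, 0, 0]], [[0, 0, 0], [0, 0, 0]]], claw=1, squeeze=40)

```text
clock: 9.35
tcp_pos: [0.5421, 0.0184, 0.0849]
orientation: [-3.103, -0.111, -0.41]
contact_force: [-2.0, -0.1, 5.5]
grip_width: 0.0209
gripper_force: 38.8
```

Call:
servo_tool(commands=[[[-0.027, 0, -0.075], [0, 0, 0]], [[-0.055, 0, -0.15], [0, 0, 0]], [[-0.082, 0, -0.226], [0, 0, 0]], [[-0.04, 0, -0.38], [0, 0, 0]], [[0, 0, -0.54], [0, 0, 0]], [[0.042, 0, -0.69], [0, 0, 0]], [[0.042, 0, -0.69], [0, 0, 0]]])

```text
clock: 10.05
tcp_pos: [0.5103, 0.0169, 0.2582]
orientation: [-3.097, -0.113, -0.42]
contact_force: [0.2, 0.5, -1.2]
grip_width: 0.0209
gripper_force: 39.6
```

```bash
python3 -c "
from h import *
T=pose();o=r.get_obs();print(T[:3,3],o['joints'].round(2),o['grip_width'])
I,D=r.grab_frame('wrist');cv2.imwrite('pics/w3.png',I[:,:,::-1]);P=cloud('wrist',D,T)
np.savez('w3.npz',I=I,D=D,P=P,T=T)
q=P[(D>0)&(P[:,:,2]>.05)&(P[:,:,2]<.075)&(np.hypot(P[:,:,0]-.584,P[:,:,1]-.249)<.06)];print(len(q),cv2.minEnclosingCircle(q[:,:2].astype(np.float32)*1000) if len(q) else 0)
for k,z in [('cup_rim',.07),('cup',0)]:
 for n in ['wrist','side']:
  if n=='side' and k=='cup_rim': r.grab_frame('side')
  for m in r.mark_of(n,k)[:1]: print(n,k,m,atz(n,m['uv'],z,T).round(4))
f=np.array([.584,.249,.30]);
for yaw in (23,):
  Rt=down(yaw,60); g=np.array([.584-.09*.3,.249-.09*.12,.30]); print(*go(g,Rt))
"
```

```text
[0.51028865 0.01686855 0.25819652] [-1.15  0.06  1.05  2.16 -0.08  0.68 -1.55] 0.020897977525709623
1349 ((585.4783935546875, 249.89581298828125), 30.42215919494629)
wrist cup_rim {'uv': [70.9, 138.7], 'confidence': 0.96} [0.5896 0.2484 0.07  ]
side cup_rim {'uv': [244.3, 169.5], 'confidence': 0.73} [0.583  0.2557 0.07  ]
wrist cup {'uv': [104.7, 146.0], 'confidence': 0.91} [0.5887 0.2465 0.    ]
side cup {'uv': [246.8, 184.3], 'confidence': 0.63} [0.5897 0.2483 0.    ]
[ 0.305 -0.875 -0.117] [ 0.132  0.497 -0.171]
```

Call:
servo_tool(commands=[[[0.305, -0.875, -0.117], [0.132, 0.497, -0.171]], [[0.305, -0.875, -0.117], [0.132, 0.497, -0.171]], [[0.305, -0.875, -0.117], [0.132, 0.497, -0.171]], [[0.305, -0.875, -0.117], [0.132, 0.497, -0.171]], [[0.305, -0.875, -0.117], [0.132, 0.497, -0.171]], [[0.305, -0.875, -0.117], [0.132, 0.497, -0.171]], [[0.305, -0.875, -0.117], [0.132, 0.497, -0.171]], [[0.305, -0.875, -0.117], [0.132, 0.497, -0.171]], [[0.305, -0.875, -0.117], [0.132, 0.497, -0.171]]])

```text
clock: 11.25
tcp_pos: [0.5614, 0.2108, 0.3289]
orientation: [-2.718, -0.461, -1.219]
contact_force: [0.3, -1.5, -1.3]
grip_width: 0.0207
gripper_force: 39.7
```

```bash
python3 -c "
from h import *
T=pose();o=r.get_obs();print(T.round(3),o['joints'].round(2),o['grip_width'],np.degrees(np.arcsin(T[2,0])))
I,D=r.grab_frame('side');cv2.imwrite('pics/s4.png',cv2.resize(I[60:300,100:400],None,fx=2.5,fy=2.5)[:,:,::-1])
"
```

```text
[[ 0.628  0.326  0.707  0.561]
 [ 0.223 -0.945  0.238  0.211]
 [ 0.746  0.008 -0.666  0.329]
 [ 0.     0.     0.     1.   ]] [-0.45 -0.   -0.09  2.25  1.19  0.18 -2.89] 0.02069942645564935 48.21650827292246
```

View pics/s4.png

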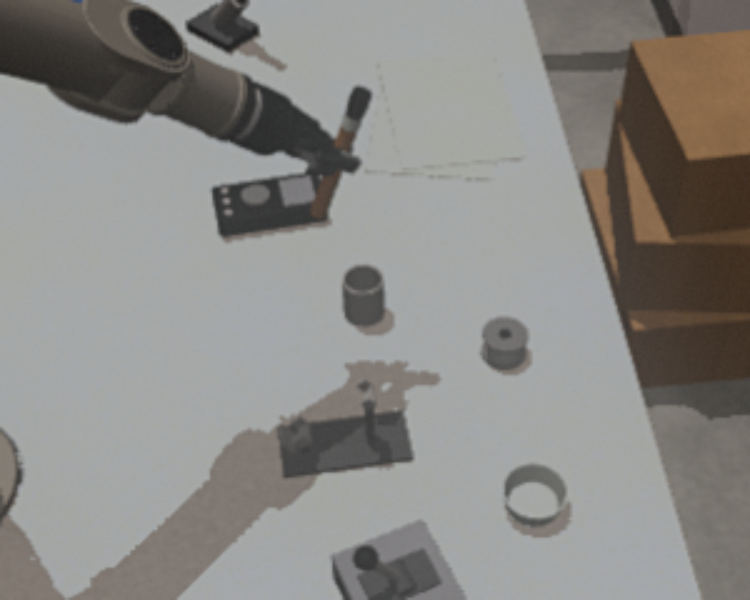

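View pics/w3.png

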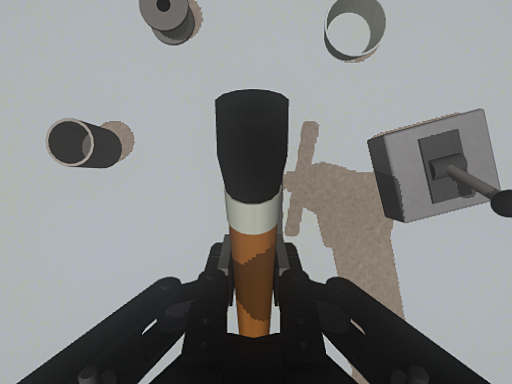

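The wrist picture shows the brush held centrally, handle between the pads near (255,270) and bristles near (252,140). In the side picture the arm has stalled at about 48° of tool tilt, and joints 6 and 7 are at their range ends. I will fit a kinematic model from the recorded poses to find an orientation for placing that the arm can reach.

```bash
cat > kin.py <<'E'
from h import *
from scipy.optimize import least_squares
import itertools,json,os
o=r.get_obs()
data=[([-1.306,.477,.022,1.555,-.0115,1.109,-.083],[.246,.629,.25],[-.582,-3.087,0]),
([-.28,.61,.74,1.53,-.44,1.17,-.69],[.6694,-.1924,.2494],[-3.095,-.532,.001]),
([-.99,.09,.93,1.99,-.08,1.1,-1.52],[.475,-.0005,.3068],[3.139,.111,-.002]),
([-1.15,.06,1.05,2.16,-.08,.68,-1.55],[.5103,.0169,.2582],[-3.097,-.113,-.42]),
(list(o['joints']),list(o['tcp_pos']),list(o['orientation']))]
E3=np.eye(3)
def fk(q,p,s):
    o1,d1,d2,a1,a2,d3,a3,d4,o7=p
    z=lambda a:R.from_euler('z',a).as_matrix();y=lambda a:R.from_euler('y',a).as_matrix()
    x=np.array([0,0,d1]);M=z(s[0]*q[0]+o1)@y(q[1]);x=x+M@[a1,0,d2];M=M@z(s[1]*q[2])@np.eye(3)
    M=M@y(q[3]);x=x+M@[a2,0,d3];M=M@z(s[2]*q[4])@y(q[5]);x=x+M@[a3,0,d4];return x,M@z(s[3]*q[6]+o7)
def res(p,s):
    e=[]
    for q,t,w in data:
        x,M=fk(q,p,s);e+=list((x-t)*3)+list((M-R.from_rotvec(w).as_matrix()).ravel()*.3)
    return e
def fit():
    best=None
    for s in itertools.product([1,-1],repeat=4):
        for o1,o7 in itertools.product([0,1.57,3.14,-1.57],repeat=2):
            f=least_squares(res,[o1+.9,.35,.4,0,0,.4,0,.25,o7],args=(s,))
            if best is None or f.cost<best[0]: best=(f.cost,s,f.x)
    return best
if __name__=='__main__':
    c,s,p=fit();print(c,s,p.round(3));json.dump([s,list(p)],open('kin.json','w'))
    for q,t,w in data: print(((fk(q,p,s)[0]-t)*1000).round(1))
E
python3 kin.py
```

```text
0.0025830208746356635 (-1, -1, -1, -1) [-0.098  0.24   0.522 -0.004 -0.056  0.468 -0.     0.288  1.481]
[4.9 2.9 9.1]
[-1.6 -2.6 -3. ]
[-7.2  5.7  2. ]
[-5.7 -3.8 -0.4]
[ 3.4 10.  -7.7]
```

```bash
cat > ik.py <<'E'
from kin import *
s,p=json.load(open('kin.json'))
lo=np.array([-2.96,-.34,-1.41,.24,-1.37,.17,-2.96])+.06;hi=np.array([2.96,2.1,1.46,2.44,4.51,1.92,2.96])-.06
def tool(phi,lean=0,extra=20):  # z yaw phi, brush lean (top toward phi)
    return down(phi,90-lean-extra)
def ik(x,M,q0,reg=.01):
    q0=np.clip(q0,lo+1e-3,hi-1e-3)
    f=least_squares(lambda q:np.r_[(np.subtract(fk(q,p,s)[0],x))*5,(fk(q,p,s)[1]-M).ravel(),reg*(q-q0)],q0,bounds=(lo,hi))
    X,N=fk(f.x,p,s);return f.x,np.linalg.norm(X-x),np.degrees(np.linalg.norm(R.from_matrix(N.T@M).as_rotvec()))
if __name__=='__main__':
    q0=np.array([-1.15,.06,1.05,2.16,-.08,.68,-1.55]);rng=np.random.default_rng(0)
    for phi in range(-180,180,20):
      for lean in (0,12):
        out=[]
        for k in range(10):
            st=q0 if k==0 else rng.uniform(lo,hi)
            q,e,a=ik([.585,.249,.10],tool(phi,lean),st,.002)
            if e<.01 and a<3: out.append((abs(q-q0).max(),q))
        if out:
            d,q=min(out,key=lambda t:t[0]);print(phi,lean,round(d,2),q.round(2))
E
python3 ik.py
```

```text
-180 12 2.5 [-0.16  1.12 -0.5   1.15  0.01  1.86  0.95]
-140 12 3.43 [-0.76  1.09  0.38  1.16 -0.    1.86  1.88]
-120 0 3.93 [-1.06  1.29  0.87  1.15 -0.01  1.86  2.38]
-120 12 3.31 [-0.59  1.05 -0.17  1.22  0.5   1.86  1.76]
-100 0 3.46 [-0.72  1.06 -0.11  1.32  0.74  1.86  1.91]
-100 12 3.29 [-0.47  1.03 -0.53  1.4   0.88  1.86  1.74]
-80 0 3.38 [-0.57  1.01 -0.47  1.55  1.12  1.86  1.83]
-80 12 3.33 [-0.37  1.02 -0.77  1.6   1.19  1.86  1.78]
-60 0 3.46 [-0.79  0.86 -0.19  1.8   1.23  1.51  1.91]
-60 12 3.41 [-0.25  1.03 -0.96  1.82  1.48  1.86  1.86]
-40 0 1.42 [-1.81  1.48  1.39  2.04 -0.44  0.39 -2.9 ]
-40 12 1.24 [-1.76  1.3   1.36  2.04 -0.56  0.42 -2.67]
-20 0 2.9 [-1.64  0.98  0.94  2.26  1.93  0.48  1.35]
-20 12 3.26 [-1.39  0.7   0.68  2.23  1.81  0.51  1.71]
0 12 2.9 [-1.18  0.59  0.53  2.38  2.57  0.65  1.35]
40 12 3.81 [-0.29  0.51 -0.03  2.38  3.73  0.77  1.32]
60 0 4.09 [-0.97  1.07  1.07  2.32  4.01  1.86  0.86]
60 12 4.16 [-1.14  1.22  1.36  2.29  4.08  1.86  0.61]
80 0 2.29 [ 0.79  1.29 -1.24  2.11 -0.36  0.23  0.28]
80 12 2.22 [ 0.71  1.07 -1.17  2.1  -0.25  0.24  0.03]
100 0 2.4 [ 0.73  1.44 -1.35  1.88  0.19  0.69 -0.12]
100 12 2.12 [ 0.59  1.07 -1.07  1.89 -0.2   0.66  0.16]
120 0 2.1 [ 0.48  1.24 -1.05  1.63 -0.18  1.11  0.32]
120 12 2.1 [ 0.27  0.95 -0.67  1.67 -0.45  1.11  0.55]
140 0 1.99 [ 0.28  1.24 -0.93  1.39 -0.15  1.48  0.44]
140 12 1.99 [ 0.25  1.12 -0.87  1.46 -0.09  1.37  0.44]
160 0 2.15 [ 0.07  1.26 -0.79  1.18 -0.1   1.81  0.6 ]
160 12 2.08 [ 0.16  1.26 -1.03  1.27  0.17  1.67  0.45]
```

```bash
cat > st.py <<'E'
from ik import *
T=pose();q=np.array(o['joints'])
for x,M in [([.57,.235,.33],down(67,15)),([.575,.258,.31],down(115,15)),([.58,.258,.28],down(115,60)),([.5805,.2586,.10],down(115,60))]:
    a,b=go(x,M,T);q,e,d=ik(x,M,q);print(a,b,q.round(2),round(e,3),round(d,1));T=np.eye(4);T[:3,:3]=M;T[:3,3]=x
E
python3 st.py
```

```text
[ 0.047 -0.087  0.045] [ 0.288 -0.345 -0.458] [ 0.54  0.53 -1.34  1.77  0.43  1.04 -1.28] 0.0 0.0
[ 0.069 -0.018  0.101] [ 0.138  0.    -0.515] [ 0.4   0.72 -1.35  1.62  0.48  1.27 -0.53] 0.0 0.0
[-0.039  0.018  0.114] [0.  0.5 0. ] [ 0.59  1.04 -1.35  1.67 -0.05  1.09 -0.08] 0.0 0.0
[-0.623  0.003  0.361] [0. 0. 0.] [ 0.55  1.24 -1.2   1.73  0.07  0.93  0.05] 0.0 0.0
```

Reachable, so I move stage by stage and check after each.

Call:
servo_tool(commands=[[[0.047, -0.087, 0.045], [0.072, -0.086, -0.115]], [[0.047, -0.087, 0.045], [0.144, -0.172, -0.229]], [[0.047, -0.087, 0.045], [0.216, -0.26, -0.344]], [[0.047, -0.087, 0.045], [0.288, -0.345, -0.458]], [[0.047, -0.087, 0.045], [0.288, -0.345, -0.458]], [[0.047, -0.087, 0.045], [0.288, -0.345, -0.458]], [[0.047, -0.087, 0.045], [0.288, -0.345, -0.458]], [[0.047, -0.087, 0.045], [0.288, -0.345, -0.458]], [[0.047, -0.087, 0.045], [0.288, -0.345, -0.458]]])

```text
clock: 12.2
tcp_pos: [0.5692, 0.2358, 0.3301]
orientation: [-2.635, -1.357, -0.579]
contact_force: [0.7, -0.2, -1.5]
grip_width: 0.0205
gripper_force: 39.7
```

Call:
servo_tool(commands=[[[0.069, -0.018, 0.05], [0.138, 0, -0.515]], [[0.069, -0.018, 0.05], [0.138, 0, -0.515]], [[0.069, -0.018, 0.05], [0.138, 0, -0.515]], [[0.069, -0.018, 0.05], [0.138, 0, -0.515]], [[0.069, -0.018, 0.05], [0.138, 0, -0.515]], [[0.069, -0.018, 0.05], [0.138, 0, -0.515]], [[0.069, -0.018, 0.05], [0.138, 0, -0.515]]])

```text
clock: 12.9
tcp_pos: [0.5794, 0.2546, 0.3244]
orientation: [-1.85, -2.316, -0.459]
contact_force: [-0.6, -0.5, -2.1]
grip_width: 0.0207
gripper_force: 39.7
```

```bash
python3 -c "
from h import *
T=pose();o=r.get_obs();print(T.round(3),o['joints'].round(2),o['grip_width'],o['clock'])
print(*go([.58,.258,.28],down(115,60)))"
```

```text
[[-0.233  0.969  0.079  0.579]
 [ 0.926  0.196  0.322  0.255]
 [ 0.297  0.148 -0.943  0.324]
 [ 0.     0.     0.     1.   ]] [-0.12  0.29 -0.32  1.71 -0.22  0.96 -0.09] 0.020730742468276418 12.9
[-0.041 -0.021  0.172] [ 0.171  0.481 -0.06 ]
```

Call:
servo_tool(commands=[[[-0.041, -0.021, 0.172], [0.171, 0.481, -0.06]], [[-0.041, -0.021, 0.172], [0.171, 0.481, -0.06]], [[-0.041, -0.021, 0.172], [0.171, 0.481, -0.06]], [[-0.041, -0.021, 0.172], [0.171, 0.481, -0.06]], [[-0.041, -0.021, 0.172], [0.171, 0.481, -0.06]], [[-0.041, -0.021, 0.172], [0.171, 0.481, -0.06]], [[-0.041, -0.021, 0.172], [0.171, 0.481, -0.06]], [[-0.041, -0.021, 0.172], [0.171, 0.481, -0.06]], [[-0.041, -0.021, 0.172], [0.171, 0.481, -0.06]]])

```text
clock: 13.8
tcp_pos: [0.5792, 0.26, 0.2829]
orientation: [-1.163, -1.834, -0.676]
contact_force: [0.5, -0.1, -1.2]
grip_width: 0.0209
gripper_force: 39.7
```

```bash
cat > chk.py <<'E'
from h import *
import sys
T=pose();o=r.get_obs();print(T.round(3),o['joints'].round(2),o['grip_width'],o['clock'])
b=T[:3,:3]@[np.cos(np.radians(20)),0,-np.sin(np.radians(20))];print('b',b.round(3),'butt',(T[:3,3]-.088*b).round(4),'tip',(T[:3,3]+.094*b).round(4))
ims=[]
for n in ['side','top']:
    I,D=r.grab_frame(n);P=cloud(n,D);J=I.astype(int)
    m=(J[:,:,0]>J[:,:,2]*1.6)&(J[:,:,0]>60)&(D>0)&(np.hypot(P[:,:,0]-.585,P[:,:,1]-.25)<.12)&(P[:,:,2]>.04)
    q=P[m];print(n,len(q),q.mean(0).round(3) if len(q) else '')
    if len(q)>20: print('dir',np.linalg.svd(q-q.mean(0))[2][0].round(3),q.min(0).round(3),q.max(0).round(3))
    for k in ('cup_rim','brush','brush_tip'):
        for mm in r.mark_of(n,k)[:1]: print(n,k,np.round(mm['uv']),round(mm['confidence'],2),atz(n,mm['uv'],{'cup_rim':.07,'brush':(T[:3,3]-.088*b)[2],'brush_tip':(T[:3,3]+.094*b)[2]}[k]).round(4))
    ims.append(I)
S=ims[0][90:250,180:330];U=ims[1][140:270,150:300]
cv2.imwrite(sys.argv[1],np.hstack([cv2.resize(S,(390,420)),cv2.resize(U,(400,420))])[:,:,::-1])
E
python3 chk.py pics/c5.png
```

```text
[[-0.216  0.906 -0.365  0.579]
 [ 0.453  0.424  0.785  0.26 ]
 [ 0.865  0.005 -0.502  0.283]
 [ 0.     0.     0.     1.   ]] [ 0.24  0.68 -0.53  1.58 -0.72  1.31  0.53] 0.020888250930648857 13.8
b [-0.078  0.157  0.984] butt [0.5861 0.2461 0.1963] tip [0.5719 0.2747 0.3754]
side 0 
side cup_rim [242. 170.] 0.63 [0.5733 0.2527 0.07  ]
side brush [247. 146.] 0.62 [0.594  0.2405 0.1963]
side brush_tip [208. 144.] 0.55 [0.4753 0.0667 0.3754]
top 0 
top cup_rim [215. 205.] 0.51 [0.5874 0.2443 0.07  ]
top brush [211. 203.] 0.7 [0.5858 0.2416 0.1963]
top brush_tip [189. 205.] 0.73 [0.5665 0.269  0.3754]
```

View pics/c5.png

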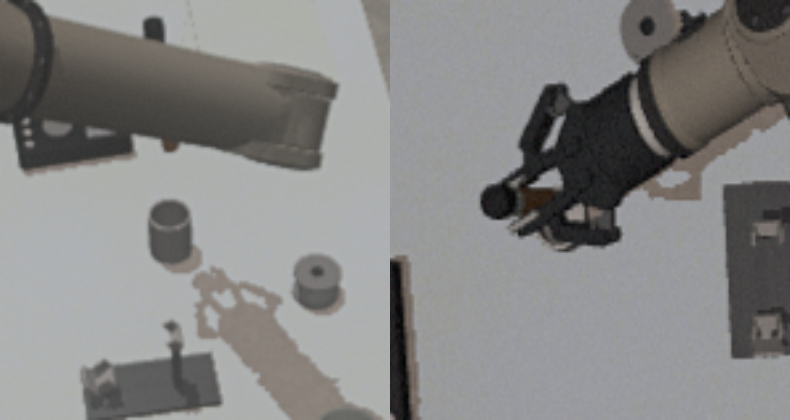

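```bash
python3 -c "
from h import *
for z in (.165,.13,.101): print(*go([.5805,.259,z],down(115,60)))"
```

```text
[-0.407  0.001  0.234] [0.001 0.    0.003]
[-0.529  0.     0.304] [0.001 0.    0.003]
[-0.629 -0.     0.362] [0.001 0.    0.003]
```

Call:
servo_tool(commands=[[[-0.15, 0, 0.086], [0, 0, 0.003]], [[-0.3, 0, 0.172], [0, 0, 0.003]], [[-0.407, 0.001, 0.234], [0, 0, 0.003]], [[-0.407, 0.001, 0.234], [0, 0, 0.003]], [[-0.45, 0, 0.258], [0, 0, 0.003]], [[-0.49, 0, 0.281], [0, 0, 0.003]], [[-0.529, 0, 0.304], [0, 0, 0.003]], [[-0.529, 0, 0.304], [0, 0, 0.003]]])

```text
clock: 15.0
tcp_pos: [0.5801, 0.2585, 0.1286]
orientation: [-1.168, -1.828, -0.673]
contact_force: [-0.6, -0.7, -0.4]
grip_width: 0.0208
gripper_force: 39.7
```

```bash
python3 -c "
from h import *
T=pose();o=r.get_obs();print(T[:3,3].round(4),o['joints'].round(2),o['contact_force'].round(1),*go([.5805,.259,.101],down(115,60)))
for n in ('side','top'):
  r.grab_frame(n)
  for mm in r.mark_of(n,'cup')[:1]: print(mm,atz(n,mm['uv'],0))"
```

```text
[0.5801 0.2585 0.1286] [ 0.22  0.88 -0.5   1.62 -0.69  1.15  0.69] [-0.6 -0.7 -0.4] [-0.095  0.003  0.056] [ 0.001  0.    -0.001]
{'uv': [244.7, 185.7], 'confidence': 0.6} [0.58160354 0.24224944 0.        ]
{'uv': [216.3, 207.4], 'confidence': 0.53} [0.58603681 0.24634312 0.        ]
```

No contact so far, and the butt is already below the rim. Lowering to just above the floor.

Call:
servo_tool(commands=[[[-0.032, 0.001, 0.019], [0, 0, 0]], [[-0.064, 0.002, 0.038], [0, 0, 0]], [[-0.095, 0.003, 0.056], [0, 0, 0]], [[-0.095, 0.003, 0.056], [0, 0, 0]]])

```text
clock: 15.6
tcp_pos: [0.5802, 0.259, 0.1001]
orientation: [-1.168, -1.827, -0.671]
contact_force: [1.1, -0.3, -1.3]
grip_width: 0.021
gripper_force: 39.7
```

```bash
python3 chk.py pics/c6.png; python3 -c "
from h import *
print(r.get_obs()['contact_force'])"
```

```text
[[-0.208  0.907 -0.366  0.58 ]
 [ 0.454  0.421  0.785  0.259]
 [ 0.866 -0.003 -0.5    0.1  ]
 [ 0.     0.     0.     1.   ]] [ 0.22  0.93 -0.49  1.62 -0.68  1.12  0.72] 0.021047025300891514 15.6
b [-0.07   0.158  0.985] butt [0.5864 0.2451 0.0134] tip [0.5736 0.2739 0.1927]
side 0 
side cup_rim [244. 168.] 0.47 [0.5809 0.2608 0.07  ]
side brush_tip [239. 141.] 0.41 [0.57   0.2722 0.1927]
top 0 
top cup_rim [217. 204.] 0.61 [0.5929 0.2381 0.07  ]
top brush [218. 205.] 0.46 [0.5941 0.2404 0.0134]
top brush_tip [198. 208.] 0.67 [0.5703 0.2751 0.1927]
[-0.47628192 -0.59576986 -2.04115473]
```

View pics/c6.png

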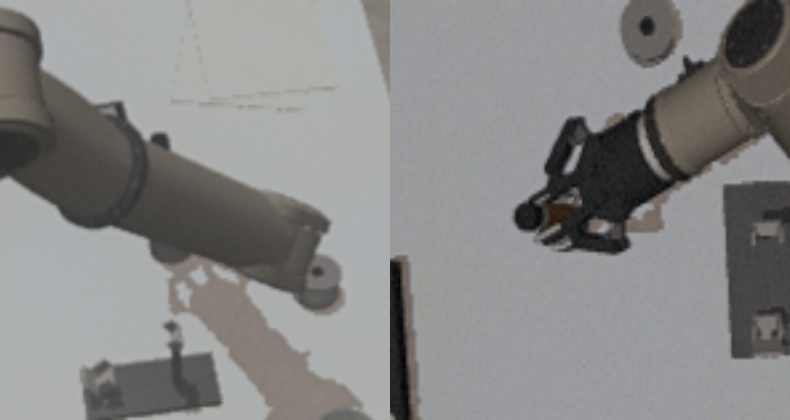

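Call:
servo_tool(commands=[[[-0.014, 0, 0.008], [0, 0, 0]], [[-0.014, 0, 0.008], [0, 0, 0]], [[-0.014, 0, 0.008], [0, 0, 0]]])

```text
clock: 16.3
tcp_pos: [0.5809, 0.2593, 0.0979]
orientation: [-1.167, -1.828, -0.674]
contact_force: [0.8, 0.2, -1.2]
grip_width: 0.0209
gripper_force: 39.7
```

Call:
servo_tool(commands=[[[0, 0, 0], [0, 0, 0]], [[0, 0, 0], [0, 0, 0]], [[0, 0, 0], [0, 0, 0]], [[0, 0, 0], [0, 0, 0]], [[0, 0, 0], [0, 0, 0]], [[0, 0, 0], [0, 0, 0]], [[0, 0, 0], [0, 0, 0]], [[0, 0, 0], [0, 0, 0]]], claw=0)

```text
clock: 17.1
tcp_pos: [0.581, 0.2593, 0.0981]
orientation: [-1.167, -1.828, -0.674]
contact_force: [-0.0, 0.3, 0.2]
grip_width: 0.0855
gripper_force: 0.0
```

Call:
servo_tool(commands=[[[0, 0, -0.06], [0, 0, 0]], [[0, 0, -0.12], [0, 0, 0]], [[0, 0, -0.2], [0, 0, 0]], [[0, 0, -0.3], [0, 0, 0]], [[0, 0, -0.42], [0, 0, 0]], [[0.1, 0, -0.55], [0, 0, 0]], [[0.2, 0, -0.6], [0, 0, 0]], [[0.3, 0, -0.65], [0, 0, 0]], [[0.3, 0, -0.65], [0, 0, 0]]])

```text
clock: 18.0
tcp_pos: [0.6268, 0.1649, 0.2496]
orientation: [-1.167, -1.834, -0.681]
contact_force: [0.7, 0.5, 0.2]
grip_width: 0.0855
gripper_force: 0.0
```

```bash
python3 -c "
from h import *
T=pose();print(T[:3,3].round(3),r.get_obs()['contact_force'].round(1))
I,D=r.grab_frame('wrist');S,D2=r.grab_frame('side');U,D3=r.grab_frame('top')
cv2.imwrite('pics/f.png',np.vstack([np.hstack([cv2.resize(I,(400,300)),cv2.resize(S[90:320,150:400],(400,300))]),np.hstack([cv2.resize(U[130:280,110:310],(400,300)),cv2.resize(U[130:280,240:440],(400,300))])])[:,:,::-1])
for n in ('side','top'):
  for k,z in (('cup',0),('brush_tip',.185),('lever_tip',.135),('tin',0),('spool',0),('meter',0)):
    for m in r.mark_of(n,k)[:1]: print(n,k,round(m['confidence'],2),atz(n,m['uv'],z).round(3))"
```

```text
[0.627 0.165 0.25 ] [0.7 0.5 0.2]
side cup 0.69 [0.591 0.253 0.   ]
side lever_tip 0.69 [ 0.557 -0.243  0.135]
side tin 0.62 [ 0.786 -0.102  0.   ]
side spool 0.61 [0.768 0.147 0.   ]
side meter 0.28 [0.586 0.322 0.   ]
top cup 0.67 [0.59  0.254 0.   ]
top brush_tip 0.56 [0.542 0.303 0.185]
top lever_tip 0.71 [0.575 0.241 0.135]
top tin 0.37 [ 0.765 -0.101  0.   ]
top meter 0.79 [0.449 0.471 0.   ]
```

View pics/f.png

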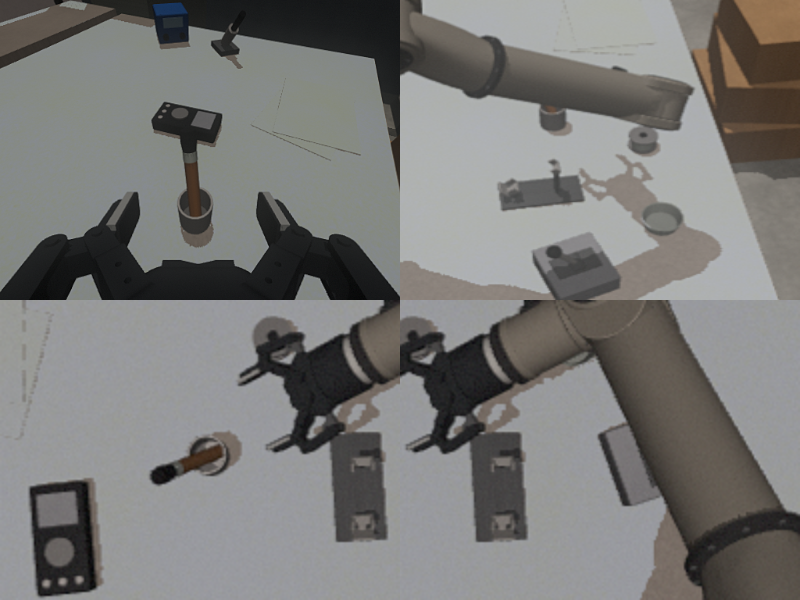

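The wrist view shows the brush standing in the upright cup, bristles up and leaning on the rim. The side view shows the lever over to the robot side, and the bystanders have not moved beyond what I can measure.

```bash
python3 -c "
from bench import r
print(r.hand_in())"
```

```text
the job is handed in; nothing more can be done
None
```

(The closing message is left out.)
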